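# Clip down the lid of the blue food container

## Robot

A 6-joint arm with a two-finger parallel gripper is mounted at the origin on a cart in front of the work surface, level with it; the furniture and walls round the work are solid. World frame = base frame: x ahead of the robot, y to its left, z up, the work surface at z = 0. Lengths are in mm, angles in rad, forces in N, time in s.
With the tool pointing down it reaches from about 275 to 1000 mm from the base axis. Payload 8.4 kg.
Tool frame: the origin (TCP) lies midway between the tips of the shut fingers; the grasp point (between the pads) lies 19 mm behind it; z points along the fingers, y is the line along which they close (so a half turn about z gives the same grasp; the last joint's range is limited). The gripper opens to 85 mm and grips with 20 to 120 N. Pads are 22 mm wide; open, the fingers measure 114 mm over their backs; the gripper's body (76 mm by 85 mm) begins 54 mm behind the grasp point. The pads swing forward as they close: fully open they stand 13 mm farther back than shut.
Start: joints at [-1.227, 0.353, 1.633, -0, 1.155, -0.002], TCP at [211.842, -588.006, 231.281] pointing down, gripper open.
Joint ranges: [-2.63, 2.63], [-0.92, 2.1], [0.06, 2.66], [-1.3, 4.44], [0, 2.69], [-3.02, 3.02]. Speed limits (rad/s): [2.22, 2.22, 2.79, 3.14, 3.14, 3.14].

## Interface

Orientations are given as [roll, pitch, yaw] about the fixed x, y, z axes, in that order (R = Rz(yaw) Ry(pitch) Rx(roll)).
In Python, from rig import monitor, imaging, r gives the robot as it stands.
- The arm moves only by the tool drive_tool, never from a script. Its argument "plan" is a list of rows, each an object of numbers: "x", "y", "z": the shift along the tool's x, y, z in units of 50 mm (1.0 is 50 mm); "ax", "ay", "az": the turn, a rotation vector about the tool's x, y, z in units of 6 degrees (1.0 is 6 degrees); "hand": the finger opening in mm, from 0 to 85.4. In form: [{"x": .., "y": .., "z": .., "ax": .., "ay": .., "az": .., "hand": ..}, ...]. A call has 1 to 8 rows; each row is the pose to reach, as a shift and turn from the pose commanded when the call began, along the tool's axes at that moment; what a row does not reach only later rows make up. A row lasts 1/10 s, in which the tool goes at most 50 mm and 8.59 degrees, less where a joint would pass 70% of its speed; a pose out of reach is approached as far as the arm can. A call with a gripper value outside its range is refused whole. The fingers move at their own pace and stop on an object; "grip_force" is the grip in N (left out, the last holds). Time passes only in rows, so rows that repeat a pose let the fingers close. It gives the time, the measured TCP pose, the force, the opening and the grip force at its end, in the units of the state.
- monitor.sense(): the state, without advancing time (a new reading comes with each control period).
- imaging.grab_frame(name): name is "scene" or "top"; returns the picture (420x560x3 uint8, red, green, blue); there is no depth.
- imaging.camera_info(name): a dict with "mtx" (3x3 intrinsics, pixels), "dist" ([k1, k2, p1, p2, k3] as OpenCV has them; the pictures are not rectified), "R" (3x3) and "t" (3): a world point X has camera coordinates R X + t. Camera axes: x right, y down, z forward; pixel columns grow to the right and rows downward; lengths in mm; the calibration is good to about 2 mm. A picture is of the moment at which its call begins. camera_info takes no time and is no camera call.
- r.sign_off(): hands the job in; it is judged then, once.
The state is a dict: "clock": time; "qpos": joint angles; "qvel": joint speeds; "joint_efforts": joint torques, N m; "eef_pos": TCP position; "tcp_rot": TCP orientation; "contact_force": force on the tool from outside, world axes, zero at the start; "wrist_torque": the same for the moment, N m; "opening": opening from 0.0 (shut) to 1.0 (fully open); "grasp_force": force on a finger pad.
Only numpy, scipy, OpenCV 4.12 (cv2) and the standard library are available. Lean on these libraries where they do the work, as an engineer would, in place of code of your own. Each camera call takes 0.05 s, during which the arm holds its last target. There are 200 camera calls.

## Task

Two lidded food containers stand on the worktop. Close the one with the blue lid for storing: fold its two raised clip flaps fully down against its sides, one after the other, leaving the container standing about where it is. Do not touch the one with the yellow lid, which is already clipped shut.

Things in the scene. Friction and masses are not known exactly. Their poses are not given: they have to be found in the camera images.
- blue_box: Container to close: loose white tub with a shut blue lid, 120 mm long (its x), 84 wide (its y) without flaps, 80 high, 0.85 kg; slides if pushed sideways with over 5 N. Origin: centre of underside, z up. On its +y and -y sides a blue flap, 62 mm wide along x, centred at x=0, 4 thick, is hinged on a line along x at y=+45 or -45, z=73 mm, and reaches 33 mm from that line.
- flap_left (a joint): Flap on the box's +y side, rad: 0 = folded down against the side (stop), 1.57 = sticking out level, more = raised, up to 2.2; starts at 1.4 to 2.0. Stays where left; 1 N at its tip turns it. Pressed down with shut fingers 15 to 20 mm outside the hinge line it swings down; a push toward the tub takes it home: upright, outer face at y=+48 mm, lip at +50, lower edge 40 mm up.
- flap_right (a joint): The same for the flap on the box's -y side (mirror image: hinge line at y=-45 mm, closed outer face at y=-48 mm). 0 = folded down and closed; it also grows as the flap opens outward and up, and starts at 1.4 to 2.0. Behind the containers, from world x = 0.50 m on, stand fixed kitchen things up to 0.24 m tall: keep the hand clear of them.
- yellow_box: Container to leave alone: the same tub with a yellow lid, its two yellow flaps folded down and fixed, so it is 100 mm wide over the flaps and 80 mm high. Loose; origin at the centre of its underside. The two containers stand side by side, 0.18 to 0.30 m apart between centres; either may be on the left.

How it is judged (in metres and radians):
At the end, for the whole second after the job is handed in: Both flaps of the blue-lidded container are folded down to within 0.2 rad (11 degrees) of fully closed; that container stands upright (within 0.1 rad) and at rest, within 40 mm of where it stood; the yellow-lidded container is within 15 mm of where it stood (value of joint each of flap_left, flap_right below 0.2 rad and distance of blue_box from where it was at the start of the episode below 0.04 m and angle between blue_box's own z axis and vertical below 0.1 rad and linear speed of blue_box below 0.01 m/s and distance of yellow_box from where it was at the start of the episode below 0.015 m); the robot touches nothing.
It fails at once if the yellow-lidded container is touched by the robot (over 1 N) (contact force between yellow_box and the fingers above 1 N or contact force between yellow_box and the arm above 1 N).
It fails at once if the blue-lidded container is tipped by more than 0.35 rad (angle between blue_box's own z axis and vertical above 0.35 rad).
It also fails if it takes over 35 s, if anything falls off the work surface, if the arm or the gripper's body presses on something with over 40 N, if the wrist force passes 120 N, or if a joint passes its speed limit or range.

## Working session

There is one attempt and no reset: what is moved stays moved. The work goes in short steps, Python scripts to look and compute and a tool call to move; the robot and the scene stay as the last step left them, time stands still between calls to the robot, and variables do not carry over. Pictures are saved under pics/ and viewed, at most 10 in all, crops included, and the job is handed in when it is done.

Besides the shell and the picture viewer there is one more tool, called after "Request:" as name(argument=value, ...), one argument or row to a line, values as JSON. drive_tool: Moves the arm, as the interface text tells. Its arguments: {"type":"object","properties":{"plan":{"type":"array","items":{"type":"object","properties":{"x":{"type":"number"},"y":{"type":"number"},"z":{"type":"number"},"ax":{"type":"number"},"ay":{"type":"number"},"az":{"type":"number"},"hand":{"type":"number"}}}},"grip_force":{"type":"number"}},"required":["plan"]}

```bash
mkdir -p pics; ls
python3 - <<'E'
from rig import monitor, imaging, r
import cv2
for n in("scene","top"):
    f=imaging.grab_frame(n); cv2.imwrite(f"pics/{n}0.png",cv2.cvtColor(f,cv2.COLOR_RGB2BGR))
    c=imaging.camera_info(n); print(n,c)
s=monitor.sense(); print(s)
E
```

```text
pics
scene {'mtx': array([[386.41317932,   0.        , 277.42153146],
       [  0.        , 386.41317932, 213.3499938 ],
       [  0.        ,   0.        ,   1.        ]]), 'dist': array([-0.0590537,  0.       ,  0.       ,  0.       ,  0.       ]), 'R': array([[ 0.64249917, -0.76576016,  0.02839335],
       [-0.28151139, -0.27033569, -0.92068993],
       [ 0.71270341,  0.58354947, -0.38926066]]), 't': array([-440.41899988,  138.54120186,  716.83808579])}
top {'mtx': array([[387.42458832,   0.        , 273.48033923],
       [  0.        , 387.42458832, 211.04303065],
       [  0.        ,   0.        ,   1.        ]]), 'dist': array([0.00736068, 0.        , 0.        , 0.        , 0.        ]), 'R': array([[ 0.02257471, -0.99966004,  0.01304546],
       [-0.99863475, -0.02316256, -0.04682031],
       [ 0.04710656, -0.01197069, -0.99881814]]), 't': array([-266.28573271,  402.29693913,  883.93169319])}
{'clock': 0.1, 'qpos': array([-1.22742842e+00,  3.53593464e-01,  1.63407796e+00,  2.10804490e-05,
        1.15517796e+00, -2.38912893e-03]), 'qvel': array([-0.00018737, -0.00166615, -0.00040336,  0.00036432,  0.00143373,
       -0.00083792]), 'joint_efforts': array([-3.41533053e-06, -6.06351185e+01, -3.42816746e+01, -1.99073379e-04,
        3.80551064e-03,  4.02590047e-06]), 'eef_pos': array([ 211.68541861, -587.6009748 ,  230.61985833]), 'tcp_rot': array([-3.14033597e+00, -2.22775237e-05,  3.45748493e-01]), 'contact_force': array([-0.35248913, -0.01824138,  0.63568064]), 'wrist_torque': array([-0.05209005,  0.03168364,  0.0015411 ]), 'grasp_force': 0.0, 'opening': 0.9997628294799098}
```

View pics/top0.png

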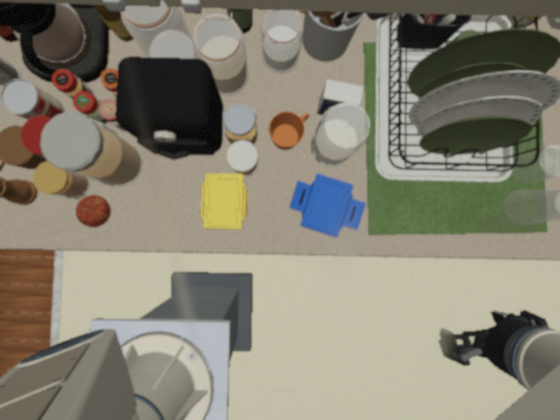

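View pics/scene0.png

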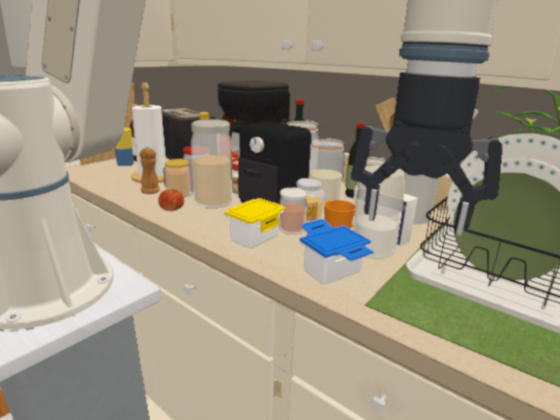

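The top view shows the yellow box at about (223,201) and the blue box at about (328,206), with its flaps at (302,198) and (354,213). Next I'll enlarge a crop.

Run:
```python
import cv2
a=cv2.imread("pics/top0.png")[160:250,190:380]
cv2.imwrite("pics/crop.png",cv2.resize(a,None,fx=4,fy=4,interpolation=cv2.INTER_CUBIC))
```

```text
(no output)
```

View pics/crop.png

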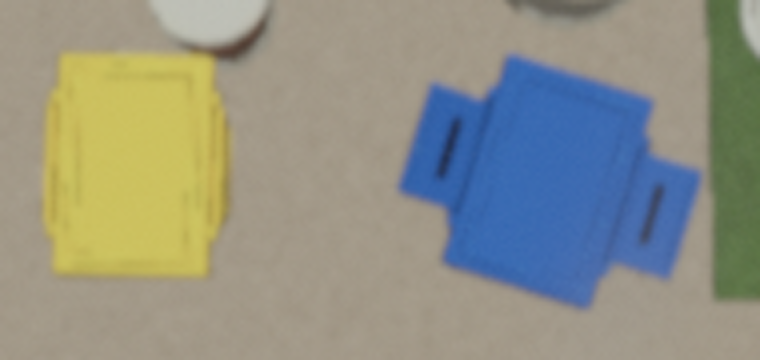

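The crop shows the blue lid corners at (510,55), (652,101), (588,307) and (445,262). The flap tips run from (434,85) to (402,188) and from (699,172) to (667,278). The yellow lid spans (60,52) to (210,275).

```bash
cat > h.py <<'E'
from rig import monitor, imaging, r
import cv2, numpy as np
c=imaging.camera_info("top")
def w(p,z):
    p=np.array(p,float); n=cv2.undistortPoints(p.reshape(-1,1,2),c["mtx"],c["dist"]).reshape(-1,2)
    d=np.c_[n,np.ones(len(n))]@c["R"]; C=-c["R"].T@c["t"]
    return C+d*((z-C[2])/d[:,2])[:,None]
def cr(p): return (np.array(p,float)+.5)/4-.5+[190,160]
E
python3 - <<'E'
from h import *
B=w(cr([(510,55),(652,101),(588,307),(445,262)]),80)
ctr=B.mean(0); d=(B[0]+B[1]-B[2]-B[3]); L=np.linalg.norm(d)/2; yaw=np.arctan2(d[1],d[0])
print(B,ctr,L,np.linalg.norm(B[0]-B[1]),yaw)
R=np.array([[np.cos(yaw),-np.sin(yaw)],[np.sin(yaw),np.cos(yaw)]])
for z in (73,80):
  F=w(cr([(434,85),(402,188),(699,172),(667,278)]),z)
  print((F[:,:2]-ctr[:2])@R)
Y=w(cr([(60,52),(214,52),(210,275),(53,275)]),80); print(Y,Y.mean(0))
print("C",-c["R"].T@c["t"])
ci=imaging.camera_info("scene")
E
```

```text
[[ 488.07743945 -347.96246624   80.        ]
 [ 465.1318956  -424.59248881   80.        ]
 [ 354.15472079 -391.87829183   80.        ]
 [ 376.36189177 -315.22314148   80.        ]] [ 420.9314869  -369.91409709   80.        ] 116.05624945812951 79.99161419312601 -0.2858681849889979
[[ 31.37321559  73.73195116]
 [-27.00534891  73.39538629]
 [ 30.03379269 -76.74980546]
 [-29.83822186 -77.05861376]]
[[ 30.37376858  73.97936084]
 [-27.51374608  73.64562698]
 [ 29.0456122  -75.23662225]
 [-30.3227904  -75.54283301]]
[[ 483.78694445 -107.22741569   80.        ]
 [ 485.81490692 -189.37952613   80.        ]
 [ 366.62008635 -190.38043954   80.        ]
 [ 364.7463395  -107.19019638   80.        ]] [ 425.2420693  -148.54439443   80.        ]
C [ 366.12004264 -246.29570497  905.19649634]
```

Request:
drive_tool(
  plan=[
    {"x": 0.5, "y": -0.2, "z": 0.2, "az": -1.2, "hand": 0},
    {"x": 1.2, "y": -0.4, "z": 0.5, "az": -2.5, "hand": 0},
    {"x": 1.9, "y": -0.7, "z": 0.8, "az": -3.8, "hand": 0},
    {"x": 2.6, "y": -0.9, "z": 1.1, "az": -5.1, "hand": 0},
    {"x": 3.3, "y": -1.2, "z": 1.4, "az": -6.4, "hand": 0},
    {"x": 4.0, "y": -1.4, "z": 1.7, "az": -7.7, "hand": 0},
    {"x": 4.66, "y": -1.66, "z": 2.0, "az": -8.97, "hand": 0},
    {"x": 4.66, "y": -1.66, "z": 2.0, "az": -8.97, "hand": 0},
  ],
)

```text
invalid input
```

Request:
drive_tool(
  plan=[
    {"hand": 0},
    {"hand": 0},
    {"hand": 0},
  ],
)

```text
invalid input
```

```bash
cat >> h.py <<'E'
def box():
    s=monitor.sense(); p=s["eef_pos"]; yaw=-.286; d=p[:2]-[420.9,-369.9]
    print("t",s["clock"],"box xy",d@[np.cos(yaw),np.sin(yaw)],d@[-np.sin(yaw),np.cos(yaw)],"z",p[2],"rot",s["tcp_rot"],"F",s["contact_force"],"op",s["opening"])
E
python3 - <<'E'
from h import *
box()
a=imaging.grab_frame("scene")[180:330,240:440]
cv2.imwrite("pics/s1.png",cv2.resize(cv2.cvtColor(a,cv2.COLOR_RGB2BGR),None,fx=4,fy=4,interpolation=cv2.INTER_CUBIC))
E
```

```text
t 0.1 box xy -139.2991484621067 -267.8809488094505 z 230.6198583250137 rot [-3.14033597e+00 -2.22775237e-05  3.45748493e-01] F [-0.35248913 -0.01824138  0.63568064] op 0.9997628294799098
```

View pics/s1.png

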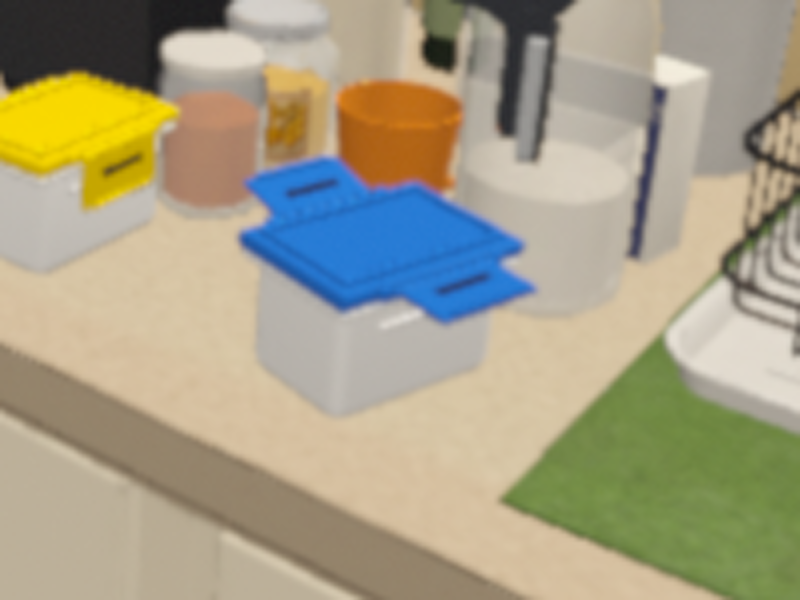

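The moves were refused, so nothing moved. In the crop, the near flap at (470,290) is about level and the far flap at (305,185) is raised. I'll retry with every key filled in.

Request:
drive_tool(
  plan=[
    {"x": 0.5, "y": -0.2, "z": 0.2, "ax": 0, "ay": 0, "az": -1.2, "hand": 0},
    {"x": 1.2, "y": -0.4, "z": 0.5, "ax": 0, "ay": 0, "az": -2.5, "hand": 0},
    {"x": 1.9, "y": -0.7, "z": 0.8, "ax": 0, "ay": 0, "az": -3.8, "hand": 0},
    {"x": 2.6, "y": -0.9, "z": 1.1, "ax": 0, "ay": 0, "az": -5.1, "hand": 0},
    {"x": 3.3, "y": -1.2, "z": 1.4, "ax": 0, "ay": 0, "az": -6.4, "hand": 0},
    {"x": 4.0, "y": -1.4, "z": 1.7, "ax": 0, "ay": 0, "az": -7.7, "hand": 0},
    {"x": 4.66, "y": -1.66, "z": 2.0, "ax": 0, "ay": 0, "az": -8.97, "hand": 0},
    {"x": 4.66, "y": -1.66, "z": 2.0, "ax": 0, "ay": 0, "az": -8.97, "hand": 0},
  ],
)

```text
clock: 0.95
eef_pos: [404.5, -427.4, 129.1]
tcp_rot: [-3.139, -0.003, 1.292]
contact_force: [-1.3, -0.3, 0.1]
opening: -0.0
grasp_force: 0.0
```

Request:
drive_tool(
  plan=[
    {"x": -0.1, "y": 0, "z": 0.3, "ax": 0, "ay": 0, "az": 0, "hand": 0},
    {"x": -0.1, "y": 0, "z": 0.6, "ax": 0, "ay": 0, "az": 0, "hand": 0},
    {"x": -0.1, "y": 0, "z": 0.8, "ax": 0, "ay": 0, "az": 0, "hand": 0},
    {"x": -0.1, "y": 0, "z": 1.0, "ax": 0, "ay": 0, "az": 0, "hand": 0},
    {"x": -0.1, "y": 0, "z": 1.15, "ax": 0, "ay": 0, "az": 0, "hand": 0},
    {"x": -0.1, "y": 0, "z": 1.3, "ax": 0, "ay": 0, "az": 0, "hand": 0},
    {"x": -0.1, "y": 0, "z": 1.45, "ax": 0, "ay": 0, "az": 0, "hand": 0},
    {"x": -0.1, "y": 0, "z": 1.6, "ax": 0, "ay": 0, "az": 0, "hand": 0},
  ],
)

```text
clock: 1.75
eef_pos: [401.7, -436.1, 51.0]
tcp_rot: [3.141, 0.0, 1.285]
contact_force: [-0.2, -1.2, 1.1]
opening: 0.0
grasp_force: 0.5
```

Request:
drive_tool(
  plan=[
    {"x": 0.04, "y": 0, "z": 0, "ax": 0, "ay": 0, "az": 0, "hand": 0},
    {"x": 0.08, "y": 0, "z": 0, "ax": 0, "ay": 0, "az": 0, "hand": 0},
    {"x": 0.12, "y": 0, "z": 0, "ax": 0, "ay": 0, "az": 0, "hand": 0},
    {"x": 0.16, "y": 0, "z": 0, "ax": 0, "ay": 0, "az": 0, "hand": 0},
    {"x": 0.18, "y": 0, "z": 0, "ax": 0, "ay": 0, "az": 0, "hand": 0},
    {"x": 0.18, "y": 0, "z": 0, "ax": 0, "ay": 0, "az": 0, "hand": 0},
  ],
)

```text
clock: 2.35
eef_pos: [404.2, -426.9, 51.5]
tcp_rot: [3.141, -0.0, 1.285]
contact_force: [-0.5, -0.6, -0.5]
opening: 0.0
grasp_force: 0.0
```

Run:
```python
from h import *
box()
a=imaging.grab_frame("scene")[180:330,240:440]
cv2.imwrite("pics/s2.png",cv2.resize(cv2.cvtColor(a,cv2.COLOR_RGB2BGR),None,fx=4,fy=4,interpolation=cv2.INTER_CUBIC))
```

```text
t 2.35 box xy 0.06784590577829874 -59.4001924695138 z 51.48263339770108 rot [ 3.14138193e+00 -3.39075214e-05  1.28526212e+00] F [-0.50538662 -0.5673085  -0.49029092] op 3.244223735756048e-05
```

View pics/s2.png

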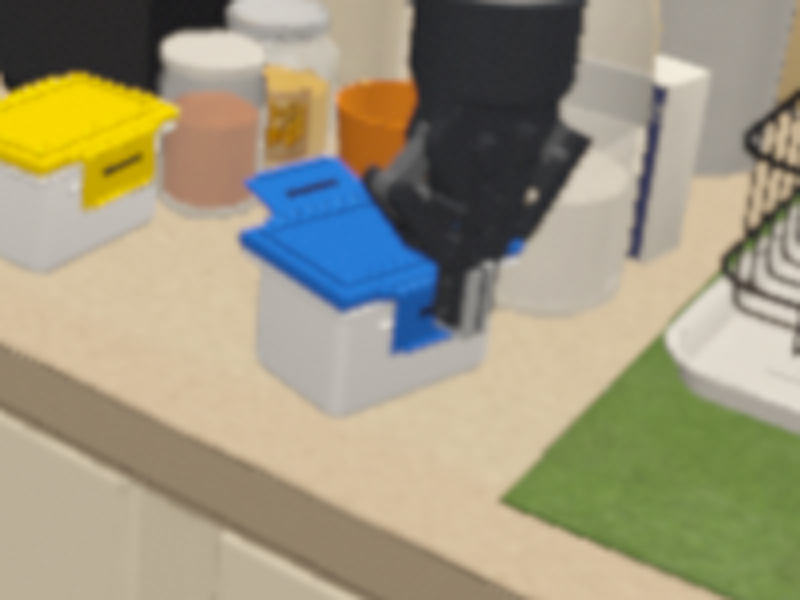

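The near flap at (415,325) is nearly down and the box hasn't moved. I'll push in further, watching the force.

Request:
drive_tool(
  plan=[
    {"x": 0.04, "y": 0, "z": 0, "ax": 0, "ay": 0, "az": 0, "hand": 0},
    {"x": 0.08, "y": 0, "z": 0, "ax": 0, "ay": 0, "az": 0, "hand": 0},
    {"x": 0.08, "y": 0, "z": 0, "ax": 0, "ay": 0, "az": 0, "hand": 0},
  ],
)

```text
clock: 2.7
eef_pos: [405.6, -424.1, 51.7]
tcp_rot: [3.14, 0.001, 1.285]
contact_force: [-1.0, -5.1, -1.3]
opening: 0.0
grasp_force: 2.5
```

Request:
drive_tool(
  plan=[
    {"x": -0.1, "y": 0, "z": 0, "ax": 0, "ay": 0, "az": 0, "hand": 0},
    {"x": -0.4, "y": 0, "z": 0, "ax": 0, "ay": 0, "az": 0, "hand": 0},
    {"x": -0.4, "y": 0, "z": -0.6, "ax": 0, "ay": 0, "az": 0, "hand": 0},
    {"x": -0.4, "y": 0, "z": -1.3, "ax": 0, "ay": 0, "az": 0, "hand": 0},
    {"x": 0.2, "y": 0, "z": -1.8, "ax": 0, "ay": 0, "az": 0, "hand": 0},
    {"x": 1.0, "y": 0, "z": -1.8, "ax": 0, "ay": 0, "az": 0, "hand": 0},
    {"x": 1.8, "y": 0, "z": -1.8, "ax": 0, "ay": 0, "az": 0, "hand": 0},
    {"x": 2.44, "y": 0, "z": -1.8, "ax": 0, "ay": 0, "az": 0, "hand": 0},
  ],
)

```text
clock: 3.5
eef_pos: [439.5, -305.1, 141.5]
tcp_rot: [-3.141, -0.001, 1.285]
contact_force: [-0.2, -0.2, -0.1]
opening: -0.005
grasp_force: 0.0
```

Request:
drive_tool(
  plan=[
    {"x": 0, "y": 0, "z": 0, "ax": 0, "ay": 0, "az": 0, "hand": 0},
    {"x": 0, "y": 0, "z": 0, "ax": 0, "ay": 0, "az": 0, "hand": 0},
  ],
)

```text
clock: 3.7
eef_pos: [439.7, -306.5, 141.4]
tcp_rot: [-3.142, 0.0, 1.286]
contact_force: [0.1, -0.1, -0.5]
opening: -0.002
grasp_force: 0.0
```

Run:
```python
from h import *
box()
a=imaging.grab_frame("scene")[180:330,240:440]
cv2.imwrite("pics/s3.png",cv2.resize(cv2.cvtColor(a,cv2.COLOR_RGB2BGR),None,fx=4,fy=4,interpolation=cv2.INTER_CUBIC))
```

```text
t 3.7 box xy 0.13466371881242978 66.17447515979758 z 141.3746216257053 rot [-3.14155329e+00  1.06270889e-04  1.28647133e+00] F [ 0.14775985 -0.06941105 -0.51674982] op -0.0023453037141900005
```

View pics/s3.png

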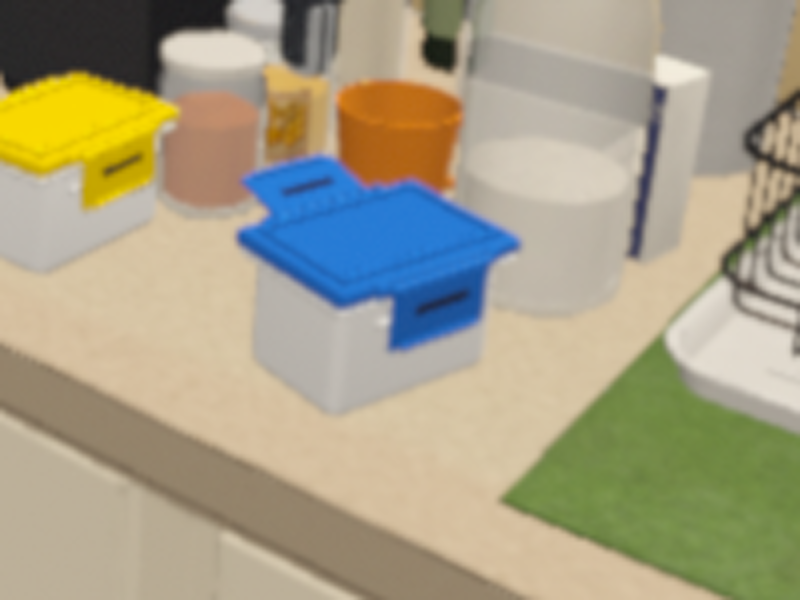

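The near flap at (440,310) is shut, matching the yellow one, and the box moved only about 1 mm. Now the far flap.

Request:
drive_tool(
  plan=[
    {"x": 0.02, "y": 0, "z": 0.4, "ax": 0, "ay": 0, "az": 0, "hand": 0},
    {"x": 0.04, "y": 0, "z": 0.7, "ax": 0, "ay": 0, "az": 0, "hand": 0},
    {"x": 0.04, "y": 0, "z": 0.9, "ax": 0, "ay": 0, "az": 0, "hand": 0},
    {"x": 0.04, "y": 0, "z": 1.1, "ax": 0, "ay": 0, "az": 0, "hand": 0},
    {"x": 0.04, "y": 0, "z": 1.3, "ax": 0, "ay": 0, "az": 0, "hand": 0},
    {"x": 0.04, "y": 0, "z": 1.45, "ax": 0, "ay": 0, "az": 0, "hand": 0},
    {"x": 0.04, "y": 0, "z": 1.6, "ax": 0, "ay": 0, "az": 0, "hand": 0},
    {"x": 0.04, "y": 0, "z": 1.8, "ax": 0, "ay": 0, "az": 0, "hand": 0},
  ],
)

```text
clock: 4.55
eef_pos: [440.5, -304.5, 51.1]
tcp_rot: [3.141, 0.0, 1.285]
contact_force: [-0.9, 0.8, 1.1]
opening: 0.004
grasp_force: 0.5
```

Request:
drive_tool(
  plan=[
    {"x": -0.05, "y": 0, "z": 0, "ax": 0, "ay": 0, "az": 0, "hand": 0},
    {"x": -0.1, "y": 0, "z": 0, "ax": 0, "ay": 0, "az": 0, "hand": 0},
    {"x": -0.14, "y": 0, "z": 0, "ax": 0, "ay": 0, "az": 0, "hand": 0},
    {"x": -0.14, "y": 0, "z": 0, "ax": 0, "ay": 0, "az": 0, "hand": 0},
  ],
)

```text
clock: 4.95
eef_pos: [438.1, -311.2, 51.4]
tcp_rot: [-3.142, -0.0, 1.285]
contact_force: [-1.0, 0.6, -0.1]
opening: -0.0
grasp_force: 0.5
```

Request:
drive_tool(
  plan=[
    {"x": -0.04, "y": 0, "z": 0, "ax": 0, "ay": 0, "az": 0, "hand": 0},
    {"x": -0.08, "y": 0, "z": 0, "ax": 0, "ay": 0, "az": 0, "hand": 0},
    {"x": -0.08, "y": 0, "z": 0, "ax": 0, "ay": 0, "az": 0, "hand": 0},
  ],
)

```text
clock: 5.25
eef_pos: [437.1, -314.6, 51.5]
tcp_rot: [3.142, -0.0, 1.285]
contact_force: [0.9, 4.7, 0.4]
opening: 0.001
grasp_force: 2.3
```

Contact at the stop. I'll back off, raise, and check.

Request:
drive_tool(
  plan=[
    {"x": 0.1, "y": 0, "z": 0, "ax": 0, "ay": 0, "az": 0, "hand": 0},
    {"x": 0.35, "y": 0, "z": 0, "ax": 0, "ay": 0, "az": 0, "hand": 0},
    {"x": 0.35, "y": 0, "z": -0.6, "ax": 0, "ay": 0, "az": 0, "hand": 0},
    {"x": 0.35, "y": 0, "z": -1.4, "ax": 0, "ay": 0, "az": 0, "hand": 0},
    {"x": 0.35, "y": 0, "z": -2.2, "ax": 0, "ay": 0, "az": 0, "hand": 0},
    {"x": 0.35, "y": 0, "z": -3.0, "ax": 0, "ay": 0, "az": 0, "hand": 0},
    {"x": 0.35, "y": 0, "z": -3.8, "ax": 0, "ay": 0, "az": 0, "hand": 0},
    {"x": 0.35, "y": 0, "z": -4.0, "ax": 0, "ay": 0, "az": 0, "hand": 0},
  ],
)

```text
clock: 6.05
eef_pos: [444.0, -298.7, 256.0]
tcp_rot: [3.135, 0.003, 1.285]
contact_force: [0.2, -1.3, 0.8]
opening: -0.001
grasp_force: 0.0
```

Request:
drive_tool(
  plan=[
    {"x": -0.8, "y": -0.6, "z": 0, "ax": 0, "ay": 0, "az": 0, "hand": 0},
    {"x": -1.6, "y": -1.2, "z": 0, "ax": 0, "ay": 0, "az": 0, "hand": 0},
    {"x": -2.4, "y": -1.8, "z": 0, "ax": 0, "ay": 0, "az": 0, "hand": 0},
    {"x": -3.2, "y": -2.4, "z": 0, "ax": 0, "ay": 0, "az": 0, "hand": 0},
    {"x": -4.0, "y": -2.4, "z": 0, "ax": 0, "ay": 0, "az": 0, "hand": 0},
    {"x": -4.8, "y": -2.4, "z": 0, "ax": 0, "ay": 0, "az": 0, "hand": 0},
    {"x": -4.8, "y": -2.4, "z": 0, "ax": 0, "ay": 0, "az": 0, "hand": 0},
  ],
)

```text
clock: 6.75
eef_pos: [258.0, -498.0, 250.7]
tcp_rot: [3.141, 0.002, 1.282]
contact_force: [0.9, -0.3, 0.9]
opening: 0.002
grasp_force: 0.0
```

Run:
```python
from h import *
box()
a=imaging.grab_frame("top")[160:250,190:380]
cv2.imwrite("pics/t4.png",cv2.resize(cv2.cvtColor(a,cv2.COLOR_RGB2BGR),None,fx=4,fy=4,interpolation=cv2.INTER_CUBIC))
```

```text
t 6.75 box xy -120.17323494269593 -168.857293393234 z 250.6834554535412 rot [3.14134867e+00 1.98390526e-03 1.28242289e+00] F [ 0.94220142 -0.34905137  0.94800965] op 0.0021748625595039346
```

View pics/t4.png

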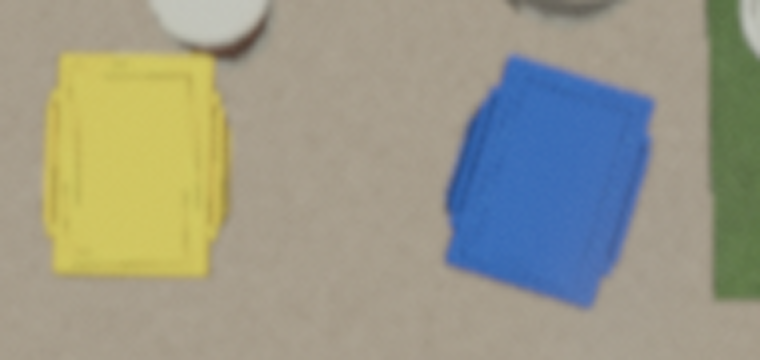

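In the top view both flaps sit tight, as on the yellow box: the left strip at (465,150) and the right strip at (635,200). The lid corners have moved by no more than about 2 mm, and the hand is clear. Handing in.

```bash
python3 -c "
from rig import r
print(r.sign_off())"
```

```text
the job is handed in; nothing more can be done
None
```

I folded both flaps of the blue-lidded container down to their stops; it shifted only about 1–2 mm, the yellow one was left alone, and I handed the job in at about 7 s; the hand-in reported no verdict.

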